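# Sound check of a repaired accordion

### The arm

A 7-joint arm with a two-finger parallel gripper is mounted at the origin on the work surface. World frame = base frame: x ahead of the robot, y to its left, z up, the work surface at z = 0. Lengths are in m, angles in rad, forces in N, time in s.
With the tool pointing down it reaches from about 0.425 to 0.875 m from the base axis. Payload 4.7 kg.
Tool frame: the origin (TCP) lies on the centre line of the jaws, within the pads' length; the fingertips stand 14 mm ahead of it and the grasp point (between the pads) lies 5 mm behind it; z points along the fingers, y is the line along which they close (so a half turn about z gives the same grasp; the last joint's range is limited). The gripper opens to 87 mm and grips with 3 to 60 N. Pads are 19 mm wide; open, the fingers measure 117 mm over their backs; the gripper's body (75 mm by 190 mm) begins 51 mm behind the grasp point.
Start: joints at [-1.308, 0.321, -0.07, 1.45, 0.023, 1.371, -0.057], TCP at [0.16, 0.63, 0.211] pointing down, gripper open.
Joint ranges: [-2.86, 2.86], [-0.3, 2.09], [-1.38, 1.24], [0.06, 2.45], [-1.56, 4.7], [0.09, 2.05], [-2.69, 2.69]. Speed limits (rad/s): [2.57, 2.57, 3.14, 3.14, 3.14, 3.14, 3.14].

### API

Orientations are given as a rotation vector (axis times angle).
In Python, from bench import ctrl gives the robot as it stands.
- The arm moves only by the tool send_rows, never from a script. Its argument "steps" is a list of rows, each an object of numbers: "tx", "ty", "tz": the shift along the tool's x, y, z in units of 60 mm (1.0 is 60 mm); "turn": the turn about the tool's z in units of 8 degrees (1.0 is 8 degrees); "grip": the opening, from 0 (shut) to 1 (fully open). A call has 1 to 12 rows; each row shifts and turns the commanded pose from where the row before left it, along the tool's axes as they then stand; what a row does not reach is not made up. A row lasts 1/8 s, in which the tool goes at most 62.5 mm and 10.7 degrees, less where a joint would pass 70% of its speed; a pose out of reach is approached as far as the arm can. A call is refused whole if a number of a shift passes 1 or a number of a turn 1, either way. A call with a gripper value outside its range is refused whole. The fingers move at their own pace and stop on an object; "newtons" is the grip in N (left out, the last holds). Time passes only in rows, so rows that do not move let the fingers close. It gives the time, the measured TCP pose, the force, the opening and the grip force at its end, in the units of the state.
- ctrl.get_state(): the state, without advancing time (a new reading comes with each control period).
- ctrl.get_image(name): name is "side" or "top"; returns a dict with "pixels" (420x560x3 uint8, red, green, blue), "K" (3x3 intrinsics, pixels), "cam_to_world" (4x4, takes a point from camera to world coordinates). Camera axes: x right, y down, z forward; pixel columns grow to the right and rows downward; lengths in m; the calibration is good to about 2 mm. A picture is of the moment at which its call begins. There is no depth.
- ctrl.close_job(): hands the job in; it is judged then, once.
The state is a dict: "time": time; "joint_positions": joint angles; "qd": joint speeds; "joint_torque": joint torques, N m; "position": TCP position; "tool_rot": TCP orientation; "ft_force": force on the tool from outside, world axes, zero at the start; "torque": the same for the moment, N m; "grip_width": opening from 0.0 (shut) to 1.0 (fully open); "grip_force": force on a finger pad.
Only numpy, scipy, OpenCV 4.12 (cv2) and the standard library are available. Lean on these libraries where they do the work, as an engineer would, in place of code of your own. Each camera call takes 0.05 s, during which the arm holds its last target. There are 200 camera calls.

### The job

Check the red note on the repaired accordion: first press the green button on the pocket tuner fully down and let it come up again, then push down the raised, orange-dotted end of the register rocker as far as it goes, and finally press the red accordion button fully down and keep it down - the program finishes while still holding it. Press each in that order and only those: leave the other accordion buttons alone, do not press the tuner's button again once the register is over, and neither pick up nor push about the tuner or anything else on the bench.

Things in the scene. Friction and masses are not known exactly. Their poses are not given: they have to be found in the camera images.
- accordion: Treble half of a white button accordion, fixed: 190 mm (x) x 340 mm (y). Origin on the table under its centre. Its black button board (x -95 to -5 mm) is 60 mm above the table and has four buttons (red, white, black, yellow, any order) in a row along y, about 75 mm apart. The white grille (x -5 to 95 mm) is 80 mm above the table and bears the register rocker and a loose tin.
- red_key_top (a point): Top centre of the red accordion button (moves with it), 18 mm across, standing 10 mm proud of its 34 mm wide brass bushing; at rest its top is 22 mm above the button board, 82 mm above the table. z is up.
- red_key (a joint): Travel of the red button: 0 up, 0.006 m fully down (a hard stop, its top still 4 mm proud of the bushing). A spring returns it: about 1.2 N to start, 4 N fully down.
- white_key_top (a point): Top centre of the white accordion button (moves with it), 18 mm across, standing 10 mm proud of its 34 mm wide brass bushing; at rest its top is 22 mm above the button board, 82 mm above the table. z is up.
- white_key (a joint): Travel of the white button: 0 up, 0.006 m fully down (a hard stop, its top still 4 mm proud of the bushing). A spring returns it: about 1.2 N to start, 4 N fully down.
- black_key_top (a point): Top centre of the black accordion button (moves with it), 18 mm across, standing 10 mm proud of its 34 mm wide brass bushing; at rest its top is 22 mm above the button board, 82 mm above the table. z is up.
- black_key (a joint): Travel of the black button: 0 up, 0.006 m fully down (a hard stop, its top still 4 mm proud of the bushing). A spring returns it: about 1.2 N to start, 4 N fully down.
- yellow_key_top (a point): Top centre of the yellow accordion button (moves with it), 18 mm across, standing 10 mm proud of its 34 mm wide brass bushing; at rest its top is 22 mm above the button board, 82 mm above the table. z is up.
- yellow_key (a joint): Travel of the yellow button: 0 up, 0.006 m fully down (a hard stop, its top still 4 mm proud of the bushing). A spring returns it: about 1.2 N to start, 4 N fully down.
- register_dot (a point): Orange dot on the upper face of the register rocker: a black bar 90 x 24 x 8 mm along the accordion's y on a steel bracket, pivoted at its middle, 104 mm above the table. The dot is 34 mm from the pivot, towards the accordion's +y end. It starts raised (112 to 115 mm above the table) and is about 101 mm high when fully down. The point moves with the bar.
- register (a joint): Angle of the register rocker, rad: -0.2 dotted end fully up, 0 level, +0.2 dotted end fully down (hard stops). Starts between -0.2 and -0.12. Friction keeps it where it is left; about 3.5 N on the dot moves it.
- tuner: Loose pocket tuner, grey box 70 mm (x) x 110 mm (y) x 26 mm high, 0.25 to 0.5 kg, lying on the table left of the accordion. Origin under its centre. A green screen lies on its +y half, the green push button 31 mm from the centre towards its -y end.
- tuner_button_top (a point): Top centre of the tuner's round green button (moves with it), 20 mm across, in a dark 36 mm collar; at rest 46 mm above the table.
- tuner_button (a joint): Travel of the tuner's button: 0 up, 0.006 m fully down (hard stop, top still 4 mm proud of its collar). A spring returns it: about 1.2 N to start, 4 N fully down.
- tin: Bystander: small brass and copper tin, 42 mm across, 39 mm high, standing on the grille of the accordion beyond the dotted end of the register rocker; origin under its centre.
- screwdriver: Bystander: screwdriver with a yellow handle lying on the table right of the accordion.
- hammer: Bystander: hammer with a wooden handle lying on the table right of the accordion.
- reed_block: Bystander: wooden reed block 34 x 130 x 30 mm with metal reed plates, on the table left of and beyond the accordion; origin under its centre.
- mug: Bystander: blue mug 76 mm across, 90 mm high, on the left of the table; origin under its centre.
- jar: Bystander: small amber jar 40 mm across, 55 mm high, between the accordion and the tuner, farther off; origin under its centre.
- brush: Bystander: brush lying on the left of the table.

How it is judged:
By the outcome, as a careful person would: the job done as asked, in the order asked, and still so for the second after the job is handed in, while the arm keeps its last pose, push and grip.
It also fails if it takes over 42 s, if anything falls off the work surface, if the arm or the gripper's body presses on something with over 40 N, if the wrist force passes 120 N, or if a joint passes its speed limit or range.

## Working session

There is one attempt and no reset: what is moved stays moved. The work goes in short steps, Python scripts to look and compute and a tool call to move; the robot and the scene stay as the last step left them, time stands still between calls to the robot, and variables do not carry over. Pictures are saved under pics/ and viewed, at most 10 in all, crops included, and the job is handed in when it is done.

Besides the shell and the picture viewer there is one more tool, called after "Request:" as name(argument=value, ...), one argument or row to a line, values as JSON. send_rows: Moves the arm, as the interface text tells. Its arguments: {"type":"object","properties":{"steps":{"type":"array"},"newtons":{"type":"number"}},"required":["steps"]}

```bash
mkdir -p pics; python3 - <<'E'
from bench import ctrl
import cv2, numpy as np
s=ctrl.get_state(); print({k:np.round(v,3) for k,v in s.items()})
for n in("side","top"):
    d=ctrl.get_image(n); cv2.imwrite(f"pics/{n}0.png",cv2.cvtColor(d["pixels"],cv2.COLOR_RGB2BGR)); np.savez(f"{n}0.npz",**d); print(n,d["K"].round(1).tolist(),d["cam_to_world"].round(3).tolist())
E
```

```text
{'time': np.float64(0.0), 'joint_positions': array([-1.308,  0.322, -0.07 ,  1.452,  0.023,  1.371, -0.057]), 'qd': array([-0.001, -0.002, -0.001, -0.001, -0.001,  0.001,  0.003]), 'joint_torque': array([ 0.0000e+00, -4.9128e+01, -4.0400e-01, -3.1252e+01, -6.4000e-02,
        4.4000e-02,  0.0000e+00]), 'position': array([0.16 , 0.629, 0.21 ]), 'tool_rot': array([-3.900e-01, -3.117e+00,  3.000e-03]), 'ft_force': array([0.932, 0.239, 0.6  ]), 'torque': array([ 0.051, -0.007,  0.025]), 'grip_force': np.float64(0.0), 'grip_width': np.float64(1.002)}
side [[421.8, 0.0, 286.5], [0.0, 421.8, 212.5], [0.0, 0.0, 1.0]] [[0.943, -0.25, 0.219, 0.296], [-0.332, -0.732, 0.595, -0.618], [0.012, -0.634, -0.774, 0.948], [0.0, 0.0, 0.0, 1.0]]
top [[421.4, 0.0, 280.0], [0.0, 421.4, 211.3], [0.0, 0.0, 1.0]] [[0.012, -0.985, 0.175, 0.349], [-1.0, -0.014, -0.013, 0.033], [0.015, -0.175, -0.984, 1.265], [0.0, 0.0, 0.0, 1.0]]
```

View pics/top0.png

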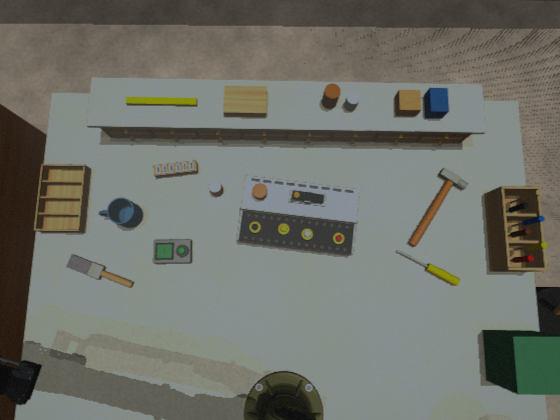

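View pics/side0.png

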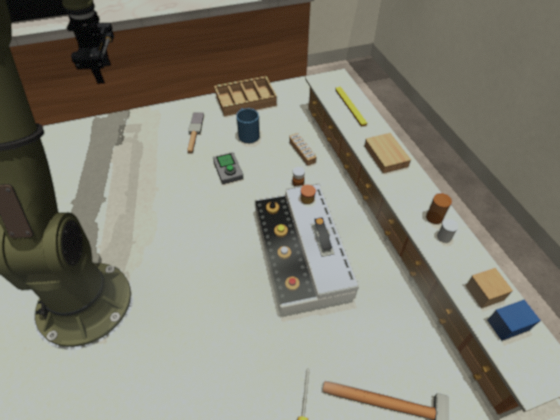

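Top view: tuner at (173,251) with its button at (182,251). The key row runs from (254,227) to (338,239), with red rightmost. The rocker is at (308,197) with its dot near (295,195), and the tin is at (260,190). I'll measure these by colour in both views.

```bash
cat > h.py <<'E'
import cv2, numpy as np
def ray(d,uv):
    T=d["cam_to_world"]; v=T[:3,:3]@np.linalg.inv(d["K"])@np.array([*uv,1.]); return T[:3,3],v
def onz(d,uv,z):
    o,v=ray(d,uv); return o+v*(z-o[2])/v[2]
def tri(a,ua,b,ub):
    P=lambda d:d["K"]@np.linalg.inv(d["cam_to_world"])[:3]
    X=cv2.triangulatePoints(P(a),P(b),np.float64(ua),np.float64(ub))[:,0]; return X[:3]/X[3]
def blobs(d,lo,hi,roi,amin=4):
    x0,y0,x1,y1=roi; h=cv2.cvtColor(d["pixels"],cv2.COLOR_RGB2HSV)[y0:y1,x0:x1]
    m=cv2.inRange(h,lo,hi); n,_,st,c=cv2.connectedComponentsWithStats(m)
    return [(c[i]+[x0,y0],int(st[i,4])) for i in range(1,n) if st[i,4]>=amin]
E
python3 - <<'E'
import numpy as np, cv2
from h import *
t=np.load("top0.npz");s=np.load("side0.npz")
for n,d,rk,rt in(("top",t,(230,170,365,260),(145,230,200,270)),("side",s,(250,180,360,315),(205,145,250,190))):
    print(n)
    for nm,lo,hi,r in(("red",(0,120,70),(9,255,255),rk),("orange",(8,150,120),(18,255,255),rk),("yel",(19,120,120),(35,255,255),rk),("green",(40,90,40),(90,255,255),rt),("tunerbox",(0,0,0),(180,255,150),rt)):
        print(nm,[(c.round(1).tolist(),a) for c,a in blobs(d,lo,hi,r)])
a=cv2.resize(t["pixels"][170:260,145:365],None,fx=3.6,fy=3.6,interpolation=cv2.INTER_CUBIC)
b=cv2.resize(s["pixels"][145:310,205:360],None,fx=3.6,fy=3.6,interpolation=cv2.INTER_CUBIC)
cv2.imwrite("pics/ct.png",a[...,::-1]);cv2.imwrite("pics/cs.png",b[...,::-1])
E
```

```text
top
red [([338.4, 237.7], 27)]
orange []
yel [([296.2, 194.0], 19), ([254.7, 226.7], 44), ([283.4, 228.3], 74), ([306.3, 234.1], 45), ([338.3, 238.1], 48)]
green [([163.9, 251.0], 191), ([181.0, 249.9], 36)]
tunerbox [([172.0, 249.5], 2200)]
side
red [([292.0, 280.3], 28)]
orange [([318.5, 219.8], 4)]
yel [([272.1, 207.6], 63), ([280.5, 229.7], 115)]
green [([226.2, 161.6], 163)]
tunerbox [([227.6, 168.3], 698)]
```

View pics/ct.png

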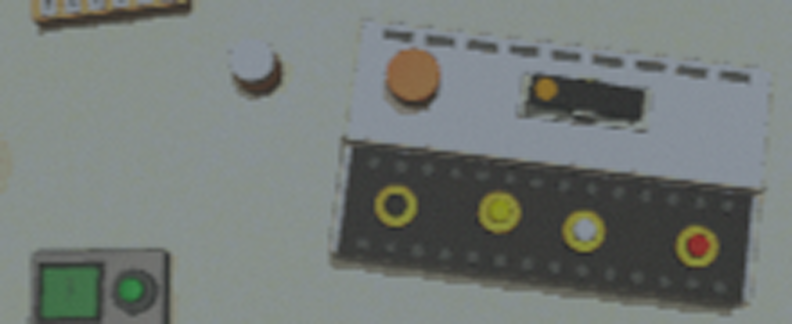

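View pics/cs.png

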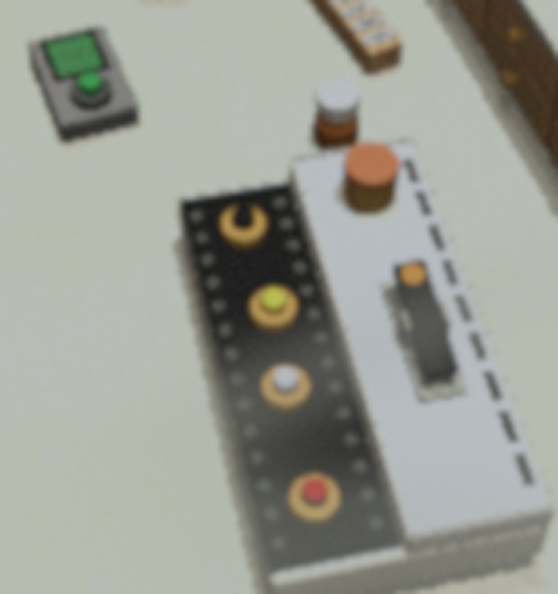

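Top crop: red key top at about (338.6,238.0) in full-frame pixels, dot (296.7,194.7), tuner button (181.4,250.3). Side crop: red (292.2,280.6), dot (319.7,220.8), tuner button (230,167.8), and nothing stands within reach of the fingers at any target.

```bash
python3 - <<'E'
import numpy as np
from h import *
from bench import ctrl
from scipy.spatial.transform import Rotation as R
t=np.load("top0.npz");s=np.load("side0.npz")
for n,a,b,z in(("tuner",(181.4,250.3),(230,167.8),.046),("dot",(296.7,194.7),(319.7,220.8),.113),("red",(338.5,238),(292.2,280.6),.082),("yel",(283.6,228.7),(280.7,228.3),.082),("white",(307,234),(284.2,250.2),.082),("black",(254.9,227.1),(272.5,205.5),.082)):
    print(n,onz(t,a,z).round(4),onz(s,b,z).round(4),tri(t,a,s,b).round(4))
print("rocker corners",[onz(t,(145+x/3.6,170+y/3.6),.1).round(3) for x,y in((532,88),(643,106))])
print("tin",onz(t,(145+414/3.6,170+75/3.6),.119).round(3))
st=ctrl.get_state();print(R.from_rotvec(st["tool_rot"]).as_matrix().round(3),st["position"].round(4))
E
```

```text
tuner [0.4472 0.2995 0.046 ] [0.4484 0.2944 0.046 ] [0.4486 0.3008 0.0396]
dot [ 0.6014 -0.0285  0.113 ] [ 0.6031 -0.0294  0.113 ] [ 0.6025 -0.0288  0.1121]
red [ 0.4848 -0.149   0.082 ] [ 0.4858 -0.1519  0.082 ] [ 0.4859 -0.1497  0.078 ]
yel [0.5091 0.0065 0.082 ] [0.5101 0.0022 0.082 ] [0.5107 0.0062 0.0765]
white [ 0.4949 -0.0599  0.082 ] [ 0.4963 -0.0648  0.082 ] [ 0.4968 -0.0605  0.0754]
black [0.5126 0.0878 0.082 ] [0.5142 0.0821 0.082 ] [0.5148 0.0879 0.0749]
rocker corners [array([ 0.605, -0.018,  0.1  ]), array([ 0.592, -0.105,  0.1  ])]
tin [0.61  0.074 0.119]
[[-0.969  0.246 -0.   ]
 [ 0.246  0.969 -0.002]
 [-0.    -0.002 -1.   ]] [0.16   0.6295 0.2098]
```

Request:
send_rows(
  steps=[
    {"tx": -0.3, "ty": -0.21, "grip": 0},
    {"tx": -0.6, "ty": -0.42, "grip": 0},
    {"tx": -0.6, "ty": -0.42, "grip": 0},
    {"tx": -0.6, "ty": -0.42, "grip": 0},
    {"tx": -0.6, "ty": -0.42, "grip": 0},
    {"tx": -0.6, "ty": -0.42, "grip": 0},
    {"tx": -0.6, "ty": -0.42, "grip": 0},
    {"tx": -0.6, "ty": -0.42, "grip": 0},
    {"tx": -0.6, "ty": -0.42, "grip": 0},
    {"tx": -0.6, "ty": -0.42, "grip": 0},
    {"tx": -0.3, "ty": -0.2, "grip": 0},
    {"turn": -0.9, "grip": 0},
  ],
  newtons=20,
)

```text
validation failed for argument at $.st...
```

Request:
send_rows(
  steps=[
    {"tz": 0.5, "grip": 0},
    {"tz": 0.5, "grip": 0},
    {"tz": 0.4, "grip": 0},
    {"grip": 0},
    {"grip": 0},
  ],
)

```text
validation failed for argument at $.st...
```

Request:
send_rows(
  steps=[
    {"tx": -0.3, "ty": -0.21, "tz": 0, "turn": 0, "grip": 0},
    {"tx": -0.6, "ty": -0.42, "tz": 0, "turn": 0, "grip": 0},
    {"tx": -0.6, "ty": -0.42, "tz": 0, "turn": 0, "grip": 0},
    {"tx": -0.6, "ty": -0.42, "tz": 0, "turn": 0, "grip": 0},
    {"tx": -0.6, "ty": -0.42, "tz": 0, "turn": 0, "grip": 0},
    {"tx": -0.6, "ty": -0.42, "tz": 0, "turn": 0, "grip": 0},
    {"tx": -0.6, "ty": -0.42, "tz": 0, "turn": 0, "grip": 0},
    {"tx": -0.6, "ty": -0.42, "tz": 0, "turn": 0, "grip": 0},
    {"tx": -0.6, "ty": -0.42, "tz": 0, "turn": 0, "grip": 0},
    {"tx": -0.6, "ty": -0.42, "tz": 0, "turn": 0, "grip": 0},
    {"tx": -0.3, "ty": -0.2, "tz": 0, "turn": 0, "grip": 0},
    {"tx": 0, "ty": 0, "tz": 0, "turn": -0.9, "grip": 0},
  ],
  newtons=20,
)

```text
time: 1.6
position: [0.449, 0.2934, 0.2107]
tool_rot: [0.198, 3.135, -0.001]
ft_force: [0.0, -0.5, -0.8]
grip_width: 0.003
grip_force: 0.0
```

Request:
send_rows(
  steps=[
    {"tx": 0, "ty": 0.07, "tz": 0.4, "turn": 0, "grip": 0},
    {"tx": 0, "ty": 0, "tz": 0.6, "turn": 0, "grip": 0},
    {"tx": 0, "ty": 0, "tz": 0.6, "turn": 0, "grip": 0},
    {"tx": 0, "ty": 0, "tz": 0.4, "turn": 0, "grip": 0},
    {"tx": 0, "ty": 0, "tz": 0.1, "turn": 0, "grip": 0},
    {"tx": 0, "ty": 0, "tz": 0, "turn": 0, "grip": 0},
    {"tx": 0, "ty": 0, "tz": 0, "turn": 0, "grip": 0},
  ],
)

```text
time: 2.48
position: [0.4485, 0.3022, 0.0861]
tool_rot: [0.194, 3.134, 0.003]
ft_force: [-0.5, -0.6, -0.1]
grip_width: 0.006
grip_force: 0.0
```

```bash
python3 - <<'E'
from bench import ctrl
import cv2, numpy as np
P=[]
for n,(x0,y0,x1,y1) in(("top",(130,190,240,290)),("side",(180,90,290,190))):
    p=ctrl.get_image(n)["pixels"][y0:y1,x0:x1]; P.append(cv2.resize(p,None,fx=3.6,fy=3.6,interpolation=cv2.INTER_CUBIC))
cv2.imwrite("pics/a1.png",np.hstack(P)[...,::-1])
E
```

```text
(no output)
```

View pics/a1.png

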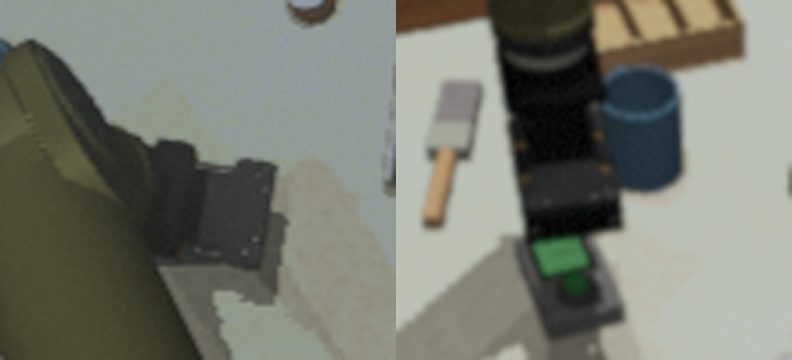

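The side crop shows the gripper just behind the button and the mug clear of it. I'll project the expected fingertip point to check alignment.

```bash
python3 - <<'E'
import numpy as np
from bench import ctrl
s=np.load("side0.npz");st=ctrl.get_state();p=st["position"];print(p,st["time"],st["joint_positions"].round(2))
for q in(p+[0,0,-.014],p,p+[0,0,.056]):
    c=np.linalg.inv(s["cam_to_world"])@[*q,1]; u=s["K"]@c[:3]; u=u[:2]/u[2]; print(u,"crop",(u-[180,90])*3.6+[396,0])
E
```

```text
[0.44831874 0.30228879 0.0859733 ] 2.575 [-0.84  0.19  0.21  1.88 -0.05  1.07  0.84]
[228.50736465 159.79909576] crop [570.62651275 251.27674472]
[228.0606639  156.34295846] crop [569.01839005 238.83465046]
[226.19351862 141.8967986 ] crop [562.29666704 186.82847494]
```

Request:
send_rows(
  steps=[
    {"tx": 0, "ty": -0.06, "tz": 0.1, "turn": 0, "grip": 0},
    {"tx": 0, "ty": 0, "tz": 0.15, "turn": 0, "grip": 0},
    {"tx": 0, "ty": 0, "tz": 0.1, "turn": 0, "grip": 0},
    {"tx": 0, "ty": 0, "tz": 0, "turn": 0, "grip": 0},
    {"tx": 0, "ty": 0, "tz": 0, "turn": 0, "grip": 0},
  ],
)

```text
time: 3.2
position: [0.4473, 0.2984, 0.0638]
tool_rot: [0.193, 3.136, 0.0]
ft_force: [0.1, -0.4, 0.6]
grip_width: 0.009
grip_force: 0.0
```

```bash
python3 - <<'E'
from bench import ctrl
import cv2, numpy as np
d=ctrl.get_image("side");p=d["pixels"][110:190,180:290]
cv2.imwrite("pics/a2.png",cv2.resize(p,None,fx=7,fy=7,interpolation=cv2.INTER_CUBIC)[...,::-1])
q=ctrl.get_state()["position"]
for o in([0,0,-.014],[-.0475,-.095,.056],[.0475,-.095,.056],[0,0,.02]):
    c=np.linalg.inv(d["cam_to_world"])@[*(q+o),1]; u=d["K"]@c[:3]; print(o,((u[:2]/u[2]-[180,110])*7).round())
E
```

```text
[0, 0, -0.014] [344. 392.]
[-0.0475, -0.095, 0.056] [271. 453.]
[0.0475, -0.095, 0.056] [505. 398.]
[0, 0, 0.02] [337. 334.]
```

View pics/a2.png

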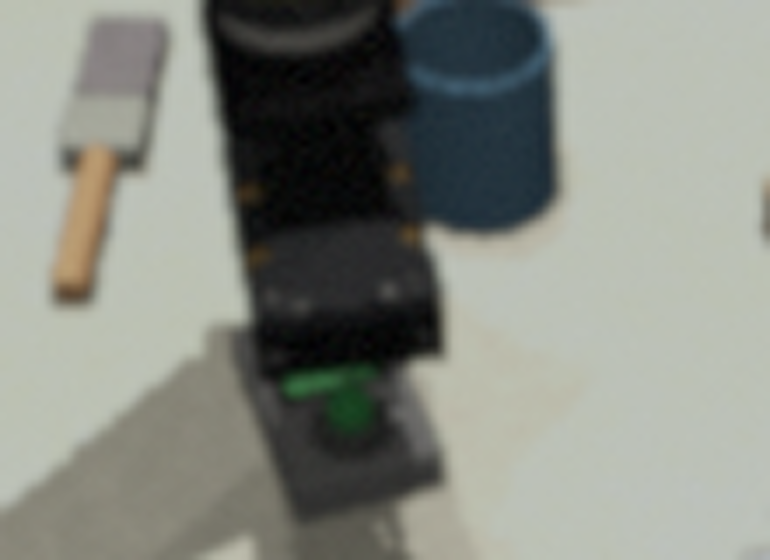

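The picture shows the black gripper block ending around (350,355), with the tuner button at (350,400) in line with the predicted tip column. I'll feel for contact in small steps.

Request:
send_rows(
  steps=[
    {"tx": 0, "ty": 0, "tz": 0.06, "turn": 0, "grip": 0},
    {"tx": 0, "ty": 0, "tz": 0.06, "turn": 0, "grip": 0},
    {"tx": 0, "ty": 0, "tz": 0, "turn": 0, "grip": 0},
    {"tx": 0, "ty": 0, "tz": 0, "turn": 0, "grip": 0},
  ],
)

```text
time: 3.75
position: [0.4472, 0.2983, 0.0565]
tool_rot: [-0.193, -3.136, -0.0]
ft_force: [0.1, 0.4, 0.1]
grip_width: 0.006
grip_force: 0.0
```

```bash
python3 - <<'E'
from bench import ctrl
import cv2, numpy as np
P=[]
for n,(x0,y0,x1,y1) in(("side",(190,110,270,190)),("top",(130,210,210,290))):
    d=ctrl.get_image(n);p=(255*(d["pixels"][y0:y1,x0:x1]/255.)**.5).astype(np.uint8)
    P.append(cv2.resize(p,None,fx=5,fy=5,interpolation=cv2.INTER_CUBIC))
    q=ctrl.get_state()["position"]
    for o in([0,0,-.014],[0,0,.056],[0,0,.15]):
        c=np.linalg.inv(d["cam_to_world"])@[*(q+o),1]; u=d["K"]@c[:3]; print(n,o,((u[:2]/u[2]-[x0,y0])*5).round())
cv2.imwrite("pics/a3.png",np.hstack(P)[...,::-1])
E
```

```text
side [0, 0, -0.014] [197. 289.]
side [0, 0, 0.056] [186. 203.]
side [0, 0, 0.15] [169.  74.]
top [0, 0, -0.014] [260. 202.]
top [0, 0, 0.056] [233. 191.]
top [0, 0, 0.15] [190. 175.]
```

View pics/a3.png

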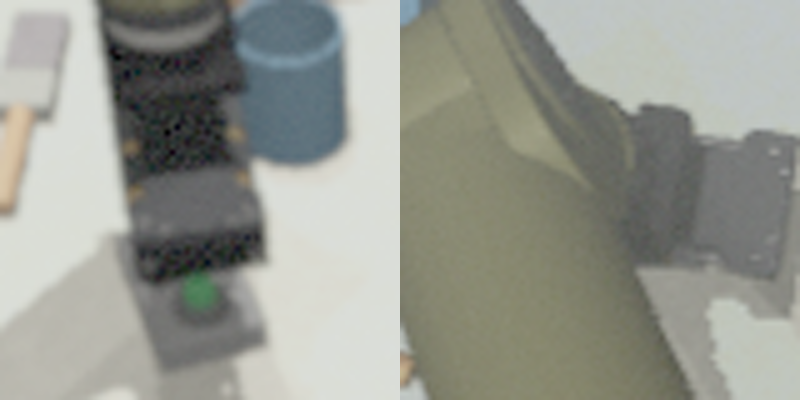

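The gripper block ends at about (200,272) in the side crop. The button is fully visible at (200,290), unpressed, and the predicted tip (197,289) isn't covering it. So the real fingertips are not where the measured pose puts them, and I'll check that against the first pictures.

```bash
python3 - <<'E'
import numpy as np,cv2
d=dict(np.load("side0.npz"))
R=np.array([[-.969,.246,0],[.246,.969,0],[0,0,-1]]);q=np.array([.16,.6295,.2098])
pts={}
for n,o in dict(tip=[0,0,.014],tipL=[0,.051,.014],tipR=[0,-.051,.014],bL=[0,.095,-.056],bR=[0,-.095,-.056]).items():
    c=np.linalg.inv(d["cam_to_world"])@[*(q+R@o),1]; u=d["K"]@c[:3]; pts[n]=u[:2]/u[2]; print(n,pts[n].round(1))
p=(255*(d["pixels"][10:110,40:150]/255.)**.5).astype(np.uint8)
im=cv2.resize(p,None,fx=5,fy=5,interpolation=cv2.INTER_CUBIC)
for v in pts.values(): cv2.circle(im,tuple(int(x) for x in (v-[40,10])*5),3,(255,0,0),-1)
cv2.imwrite("pics/a4.png",im[...,::-1])
E
```

```text
tip [106.5  81.1]
tipL [109.4  71.7]
tipR [103.5  90.9]
bL [104.8  43.5]
bR [92.5 78.7]
```

View pics/a4.png

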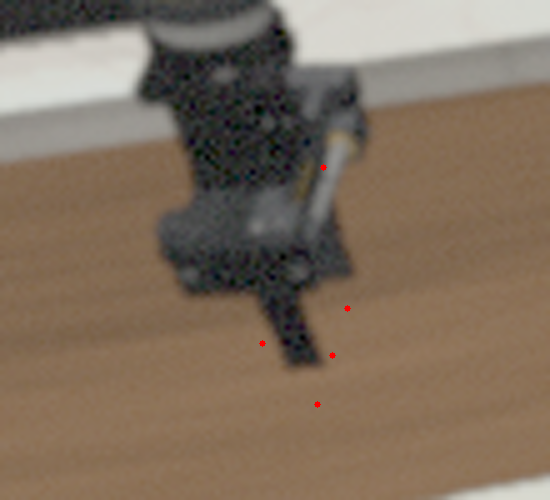

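The first side picture shows the near fingertip at (303,362), but the calibration predicts (317,404). That shift lies purely along world z, so the real fingertips stand about 45 mm higher than stated, and the tool is aligned sideways. I'll allow for that and descend further, watching the force.

Request:
send_rows(
  steps=[
    {"tx": 0, "ty": 0, "tz": 0.15, "turn": 0, "grip": 0},
    {"tx": 0, "ty": 0, "tz": 0.15, "turn": 0, "grip": 0},
    {"tx": 0, "ty": 0, "tz": 0.1, "turn": 0, "grip": 0},
    {"tx": 0, "ty": 0, "tz": 0, "turn": 0, "grip": 0},
    {"tx": 0, "ty": 0, "tz": 0, "turn": 0, "grip": 0},
  ],
)

```text
time: 4.47
position: [0.447, 0.2981, 0.0326]
tool_rot: [-0.193, -3.135, 0.001]
ft_force: [-1.2, -0.3, 1.9]
grip_width: 0.004
grip_force: 1.0
```

Request:
send_rows(
  steps=[
    {"tx": 0, "ty": 0, "tz": 0.05, "turn": 0, "grip": 0},
    {"tx": 0, "ty": 0, "tz": 0, "turn": 0, "grip": 0},
    {"tx": 0, "ty": 0, "tz": 0, "turn": 0, "grip": 0},
  ],
)

```text
time: 4.85
position: [0.4474, 0.2984, 0.0298]
tool_rot: [0.193, 3.135, 0.0]
ft_force: [-1.5, -0.1, 3.6]
grip_width: 0.006
grip_force: 1.6
```

```bash
python3 - <<'E'
from bench import ctrl
import cv2, numpy as np
from h import *
P=[]
for k in range(3):
    d=ctrl.get_image("side"); s=ctrl.get_state(); print(s["position"].round(4),s["ft_force"].round(2),s["torque"].round(2))
print([(c.round(1).tolist(),a) for c,a in blobs(d,(40,90,30),(90,255,255),(205,145,250,190))])
p=(255*(d["pixels"][130:190,200:270]/255.)**.5).astype(np.uint8)
cv2.imwrite("pics/a5.png",cv2.resize(p,None,fx=8,fy=8,interpolation=cv2.INTER_CUBIC)[...,::-1])
E
```

```text
[0.4473 0.2984 0.0298] [-1.09 -1.15  2.72] [-0.16  0.28  0.04]
[0.4473 0.2984 0.0298] [-0.56 -1.2   3.82] [-0.18  0.24 -0.01]
[0.4473 0.2984 0.0298] [-1.54 -0.57  3.47] [-0.15  0.28 -0.04]
[]
```

View pics/a5.png

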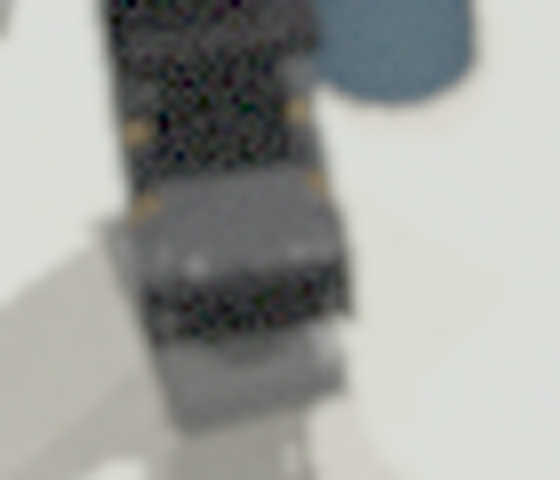

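The side crop shows the fingers over the button at about (240,340), hiding it. The force slope of 0.47 N/mm matches the button spring. Contact was at TCP z 0.0342, so full travel is at 0.0282, and the tips really sit 12 mm behind the TCP. I'll press to the stop.

Request:
send_rows(
  steps=[
    {"tx": 0, "ty": 0, "tz": 0.03, "turn": 0, "grip": 0},
    {"tx": 0, "ty": 0, "tz": 0.02, "turn": 0, "grip": 0},
    {"tx": 0, "ty": 0, "tz": 0, "turn": 0, "grip": 0},
  ],
)

```text
time: 5.38
position: [0.4474, 0.2985, 0.0284]
tool_rot: [-0.193, -3.136, -0.001]
ft_force: [-4.7, -3.8, 16.2]
grip_width: 0.007
grip_force: 7.9
```

Request:
send_rows(
  steps=[
    {"tx": 0, "ty": 0, "tz": -0.1, "turn": 0, "grip": 0},
    {"tx": 0, "ty": 0, "tz": -0.2, "turn": 0, "grip": 0},
    {"tx": 0, "ty": 0, "tz": -0.5, "turn": 0, "grip": 0},
    {"tx": 0, "ty": 0, "tz": -0.7, "turn": 0, "grip": 0},
    {"tx": 0, "ty": 0, "tz": -0.5, "turn": 0, "grip": 0},
    {"tx": 0, "ty": 0, "tz": -0.2, "turn": 0, "grip": 0},
    {"tx": 0, "ty": 0, "tz": 0, "turn": 0, "grip": 0},
    {"tx": 0, "ty": 0, "tz": 0, "turn": 0, "grip": 0},
  ],
)

```text
time: 6.38
position: [0.4464, 0.2977, 0.157]
tool_rot: [-0.193, -3.134, 0.003]
ft_force: [-0.6, 0.2, -0.3]
grip_width: 0.007
grip_force: 0.0
```

```bash
python3 - <<'E'
from bench import ctrl
import numpy as np
from h import *
from scipy.spatial.transform import Rotation as R
d=ctrl.get_image("side")
print([(c.round(1).tolist(),a) for c,a in blobs(d,(40,90,30),(90,255,255),(205,145,250,190))])
s=ctrl.get_state();p=s["position"];M=R.from_rotvec(s["tool_rot"]).as_matrix();print(p,s["ft_force"])
for n,q in(("dot",[.603,-.025,p[2]]),("red",[.4855,-.150,p[2]])): print(n,(M.T@(np.array(q)-p)/.06).round(2))
E
```

```text
[([226.1, 161.9], 183)]
[0.44636334 0.29769153 0.15691316] [0.36969203 0.21957049 0.12487859]
dot [-3.25 -5.02  0.  ]
red [-1.56 -7.33  0.01]
```

Request:
send_rows(
  steps=[
    {"tx": -0.2, "ty": -0.3, "tz": 0, "turn": 0, "grip": 0},
    {"tx": -0.4, "ty": -0.6, "tz": 0, "turn": 0, "grip": 0},
    {"tx": -0.4, "ty": -0.6, "tz": 0, "turn": 0, "grip": 0},
    {"tx": -0.4, "ty": -0.6, "tz": 0, "turn": 0, "grip": 0},
    {"tx": -0.4, "ty": -0.6, "tz": 0, "turn": 0, "grip": 0},
    {"tx": -0.4, "ty": -0.6, "tz": 0, "turn": 0, "grip": 0},
    {"tx": -0.4, "ty": -0.6, "tz": 0, "turn": 0, "grip": 0},
    {"tx": -0.4, "ty": -0.6, "tz": 0, "turn": 0, "grip": 0},
    {"tx": -0.25, "ty": -0.52, "tz": 0, "turn": 0, "grip": 0},
    {"tx": 0, "ty": 0, "tz": 0, "turn": 0, "grip": 0},
    {"tx": 0, "ty": 0, "tz": 0, "turn": 0, "grip": 0},
    {"tx": 0, "ty": 0, "tz": 0, "turn": 0, "grip": 0},
  ],
)

```text
time: 7.92
position: [0.6033, -0.0227, 0.1581]
tool_rot: [-0.189, -3.135, -0.001]
ft_force: [0.4, -0.1, -0.6]
grip_width: 0.007
grip_force: 0.0
```

Request:
send_rows(
  steps=[
    {"tx": 0, "ty": -0.04, "tz": 0.3, "turn": 0, "grip": 0},
    {"tx": 0, "ty": 0, "tz": 0.3, "turn": 0, "grip": 0},
    {"tx": 0, "ty": 0, "tz": 0.2, "turn": 0, "grip": 0},
    {"tx": 0, "ty": 0, "tz": 0.1, "turn": 0, "grip": 0},
    {"tx": 0, "ty": 0, "tz": 0.1, "turn": 0, "grip": 0},
    {"tx": 0, "ty": 0, "tz": 0, "turn": 0, "grip": 0},
    {"tx": 0, "ty": 0, "tz": 0, "turn": 0, "grip": 0},
  ],
)

```text
time: 8.8
position: [0.6038, -0.0273, 0.0989]
tool_rot: [0.193, 3.135, -0.0]
ft_force: [-0.3, -0.7, 0.2]
grip_width: 0.003
grip_force: 0.0
```

Request:
send_rows(
  steps=[
    {"tx": 0, "ty": 0, "tz": 0.05, "turn": 0, "grip": 0},
    {"tx": 0, "ty": 0, "tz": 0.05, "turn": 0, "grip": 0},
    {"tx": 0, "ty": 0, "tz": 0, "turn": 0, "grip": 0},
  ],
)

```text
time: 9.18
position: [0.6041, -0.0269, 0.093]
tool_rot: [0.193, 3.134, 0.0]
ft_force: [0.1, 0.4, 3.7]
grip_width: 0.005
grip_force: 1.6
```

```bash
python3 - <<'E'
from bench import ctrl
for k in range(3):
    ctrl.get_image("side"); s=ctrl.get_state(); print(s["position"].round(4),s["ft_force"].round(2),s["torque"].round(2))
E
```

```text
[ 0.6041 -0.0268  0.0929] [1.31 0.51 3.16] [ 0.11 -0.18  0.05]
[ 0.6041 -0.0268  0.0929] [1.54 0.17 2.85] [ 0.05 -0.22  0.01]
[ 0.6041 -0.0268  0.0929] [ 1.54 -0.13  4.29] [ 0.11 -0.27  0.  ]
```

Request:
send_rows(
  steps=[
    {"tx": 0, "ty": 0, "tz": 0.04, "turn": 0, "grip": 0},
    {"tx": 0, "ty": 0, "tz": 0.03, "turn": 0, "grip": 0},
    {"tx": 0, "ty": 0, "tz": 0, "turn": 0, "grip": 0},
  ],
)

```text
time: 9.7
position: [0.6043, -0.0269, 0.0905]
tool_rot: [0.193, 3.134, 0.001]
ft_force: [-2.7, 1.1, 14.4]
grip_width: 0.003
grip_force: 7.1
```

Request:
send_rows(
  steps=[
    {"tx": 0, "ty": 0, "tz": 0.015, "turn": 0, "grip": 0},
    {"tx": 0, "ty": 0, "tz": 0, "turn": 0, "grip": 0},
  ],
)

```text
time: 9.95
position: [0.6044, -0.0269, 0.0904]
tool_rot: [0.193, 3.134, 0.002]
ft_force: [-4.2, 2.6, 17.8]
grip_width: 0.005
grip_force: 9.0
```

Request:
send_rows(
  steps=[
    {"tx": 0, "ty": 0, "tz": -0.1, "turn": 0, "grip": 0},
    {"tx": 0, "ty": 0, "tz": -0.4, "turn": 0, "grip": 0},
    {"tx": 0, "ty": 0, "tz": -0.6, "turn": 0, "grip": 0},
    {"tx": 0.2, "ty": -0.3, "tz": 0, "turn": 0, "grip": 0},
    {"tx": 0.4, "ty": -0.5, "tz": 0, "turn": 0, "grip": 0},
    {"tx": 0.4, "ty": -0.6, "tz": 0, "turn": 0, "grip": 0},
    {"tx": 0.4, "ty": -0.5, "tz": 0, "turn": 0, "grip": 0},
    {"tx": 0.3, "ty": -0.38, "tz": 0, "turn": 0, "grip": 0},
    {"tx": 0, "ty": 0, "tz": 0, "turn": 0, "grip": 0},
    {"tx": 0, "ty": 0, "tz": 0, "turn": 0, "grip": 0},
    {"tx": 0, "ty": 0, "tz": 0, "turn": 0, "grip": 0},
  ],
)

```text
time: 11.32
position: [0.486, -0.1491, 0.1532]
tool_rot: [-0.19, -3.136, 0.0]
ft_force: [0.9, -0.2, 0.2]
grip_width: 0.004
grip_force: 0.0
```

```bash
python3 - <<'E'
from bench import ctrl
import numpy as np
from h import *
for n,r in(("side",(305,205,335,235)),("top",(285,185,320,205))):
    d=ctrl.get_image(n); o=np.load(n+"0.npz")
    for e in(o,d): print(n,[(c.round(1).tolist(),a) for c,a in blobs(e,(8,120,90),(28,255,255),r,3)])
print(ctrl.get_state()["position"])
E
```

```text
side [([319.1, 221.0], 30)]
side [([320.1, 223.4], 11)]
top [([296.3, 194.3], 28)]
top [([295.5, 195.2], 28)]
[ 0.48589207 -0.14935482  0.15323738]
```

The register dot dropped about 2.5 px in the side view, and the force hit a hard stop, so the rocker is down. Next is the red key.

Request:
send_rows(
  steps=[
    {"tx": 0, "ty": 0, "tz": 0.4, "turn": 0, "grip": 0},
    {"tx": 0, "ty": 0, "tz": 0.5, "turn": 0, "grip": 0},
    {"tx": 0, "ty": 0, "tz": 0.25, "turn": 0, "grip": 0},
    {"tx": 0, "ty": 0, "tz": 0.1, "turn": 0, "grip": 0},
    {"tx": 0, "ty": 0, "tz": 0.05, "turn": 0, "grip": 0},
    {"tx": 0, "ty": 0, "tz": 0.1, "turn": 0, "grip": 0},
    {"tx": 0, "ty": 0, "tz": 0, "turn": 0, "grip": 0},
    {"tx": 0, "ty": 0, "tz": 0, "turn": 0, "grip": 0},
  ],
)

```text
time: 12.42
position: [0.486, -0.1503, 0.07]
tool_rot: [0.193, 3.134, 0.0]
ft_force: [0.7, 0.5, 0.3]
grip_width: 0.003
grip_force: 0.7
```

Request:
send_rows(
  steps=[
    {"tx": 0, "ty": 0, "tz": 0.05, "turn": 0, "grip": 0},
    {"tx": 0, "ty": 0, "tz": 0, "turn": 0, "grip": 0},
    {"tx": 0, "ty": 0, "tz": 0, "turn": 0, "grip": 0},
  ],
)

```text
time: 12.8
position: [0.486, -0.1503, 0.0668]
tool_rot: [0.193, 3.134, -0.0]
ft_force: [1.4, -0.0, 2.5]
grip_width: 0.005
grip_force: 1.4
```

Request:
send_rows(
  steps=[
    {"tx": 0, "ty": 0, "tz": 0.06, "turn": 0, "grip": 0},
    {"tx": 0, "ty": 0, "tz": 0.02, "turn": 0, "grip": 0},
    {"tx": 0, "ty": 0, "tz": 0, "turn": 0, "grip": 0},
  ],
)

```text
time: 13.18
position: [0.4861, -0.1503, 0.0642]
tool_rot: [0.193, 3.135, 0.002]
ft_force: [-5.6, 2.1, 22.4]
grip_width: 0.006
grip_force: 11.1
```

Request:
send_rows(
  steps=[
    {"tx": 0, "ty": 0, "tz": 0, "turn": 0, "grip": 0},
    {"tx": 0, "ty": 0, "tz": 0, "turn": 0, "grip": 0},
    {"tx": 0, "ty": 0, "tz": 0, "turn": 0, "grip": 0},
    {"tx": 0, "ty": 0, "tz": 0, "turn": 0, "grip": 0},
  ],
)

```text
time: 13.68
position: [0.4861, -0.1503, 0.0642]
tool_rot: [0.193, 3.135, 0.002]
ft_force: [-4.9, 2.0, 22.7]
grip_width: 0.003
grip_force: 11.0
```

```bash
python3 -c "
from bench import ctrl
print(ctrl.close_job())"
```

```text
the job is handed in; nothing more can be done
None
```

I pressed and released the tuner button, pushed the register rocker's dotted end down to its stop, and handed the job in at about 14 s with the red button held at its stop (about 22 N); `close_job()` returned no verdict.

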